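# Hook the tray clamp open

## Task

Open the sprung clamp that holds the wooden tray of cakes and leave it hooked open: by the black knob on its slotted strap, draw the slide out until it comes up against its stop, swing the strap round so that its slot goes over the upright catch bolt, then ease the slide back by hand until the bolt holds it, and let go. Never let the slide snap back, and leave the tray and the things around where they are.

Things in the scene. Friction and masses are not known exactly. Their poses are not given: they have to be found in the camera images.
- clamp: Fixed tray clamp: pale wooden board 15 mm thick on the table, 490 mm long, an aluminium slide along its middle. Origin: at table level below the strap's pivot when the slide is fully in. x axis: from the pivot towards the tray, along the slide; z up. The slide is drawn OUT along -x and moves only in that line.
- slide (a joint): How far the slide is drawn out, m: 0 = fully in, jaw against the tray; grows outward until its front end meets the stop block, at 0.050 to 0.070 (differs every time, not reported: feel for it). The spring draws it in with about 5 N when in, 10 N at the stop.
- front (a point): Top of the slide's front end, 41 mm above the table, 30 mm out from the pivot. 50 to 70 mm farther out, in line, stands the fixed dark steel stop block, 60 x 40 mm, top 39 mm above the table. It carries the upright catch bolt, 43 mm beyond the face that the slide meets: shank 10 mm thick, round head 16 mm, its top 64 mm above the table. The strap passes under the head.
- pivot (a point): Top of the strap's pivot on the slide, 55 mm above the table, on the strap's vertical swing axis. Moves with the slide.
- strap (a joint): Swing of the strap about the pivot, rad: 0 = it points straight out along the clamp's -x, over the stop block; grows as it swings counter-clockwise seen from above, towards the clamp's -y. Starts at 0.45 to 0.9, clear of the bolt; slight friction keeps it where it is left. Flat steel bar 8 mm thick, 43 to 51 mm above the table, 46 mm wide, reaching 160 mm from the pivot.
- slot (a point): Middle of the slot's mouth, top of the strap, 73 mm from the pivot. The mouth is 18 mm wide (64 to 82 mm from the pivot), open at the strap's edge towards the bolt (clamp's +y side), going in to 7 mm past the strap's pivot-to-knob line. With the slide at its stop the bolt faces the middle of the mouth, 4 mm to spare either way; farther in, the strap strikes the bolt.
- pocket (a point): End of the slot's pocket, top of the strap, 96 mm from the pivot: from the mouth the slot turns towards the knob, 14 mm wide and 14 mm long, behind a lip. With the strap swung to 0 round the bolt, let the slide go in about 18 mm from its stop: the bolt then bears on the pocket's end and holds the slide out.
- knob (a point): Grip point on the black knob: upright round post 24 mm thick, fixed on the strap 140 mm from the pivot, from 51 to 106 mm above the table; this point is at 82 mm. Pinch it from above.
- tray: Loose wooden tray of cakes 160 x 240 x 55 mm, 0.9 kg, lying on the board between the slide's jaw and the fence. Origin: centre of its underside. Leave it.
- bowl: Loose steel bowl, 130 mm across, 60 mm high; origin at the centre of its underside. Leave it.
- scraper: Loose spatula, 280 mm long, lying along its x axis. Leave it.
- carton: Loose cardboard carton 110 x 160 x 50 mm; origin at the centre of its underside. Leave it.

How it is judged (in metres and radians):
At the end, for the whole second after the job is handed in: The knob is let go and the slide stays out by itself (more than 27 mm, at rest) with the strap straight (within 0.08 rad of pointing along the slide), its pocket hooked on the catch bolt; tray, bowl, scraper and carton lie within 20 mm of where they were (value of joint slide above 0.027 m and value of joint strap between -0.08 and 0.08 rad and velocity of joint slide between -0.01 and 0.01 m/s and distance of each of tray, bowl, scraper, carton from where it was at the start of the episode below 0.02 m); the robot touches nothing.
It fails at once if the slide snaps back (moves in faster than 0.3 m/s) (velocity of joint slide below -0.3 m/s).
It fails at once if the tray or a thing nearby is displaced by more than 30 mm (distance of any of tray, bowl, scraper, carton from where it was at the start of the episode above 0.03 m).
It also fails if it takes over 42 s, if anything falls off the work surface, if the arm or the gripper's body presses on something with over 40 N, if the wrist force passes 120 N, or if a joint passes its speed limit or range.

## Robot

A 6-joint arm with a two-finger parallel gripper is mounted at the origin on the work surface. World frame = base frame: x ahead of the robot, y to its left, z up, the work surface at z = 0. Lengths are in mm, angles in rad, forces in N, time in s.
With the tool pointing down it reaches from about 350 to 875 mm from the base axis. Payload 4.2 kg.
Tool frame: the origin (TCP) lies midway between the tips of the shut fingers; the grasp point (between the pads) lies 19 mm behind it; z points along the fingers, y is the direction in which the jaws open and shut (so a half turn about z gives the same grasp; the last joint's range is limited). The gripper opens to 85 mm and grips with 20 to 120 N. Pads are 22 mm wide; open, the fingers measure 114 mm over their backs; the gripper's body (76 mm by 85 mm) begins 54 mm behind the grasp point. The pads swing forward as they close: fully open they stand 13 mm farther back than shut.
Start: joints at [-1.01, 0.385, 0.008, 0, -1.194, -0.259], TCP at [185.79, -596.725, 231.312] pointing down, gripper open.
Joint ranges: [-3.14, 3.14], [-1.21, 2.06], [-1.07, 1.41], [-3.16, 2.05], [-2.99, -0.16], [-3.1, 3.1]. Speed limits (rad/s): [2.79, 2.79, 3.14, 3.14, 3.14, 3.14].

## Interface

Orientations are given as a unit quaternion [x, y, z, w].
In Python, from bench import arm gives the robot as it stands. The module is installed in compiled form; this text tells all that it offers.
- The arm moves only by the tool drive_tool, never from a script. Its argument "moves" is a list that holds one entry, the list of rows, each a list of 7 numbers: the opening, from 0 (shut) to 1 (fully open), then the shift along the tool's x, y, z in m, then the turn, a rotation vector about the tool's x, y, z in rad. In form: [[[hand, dx, dy, dz, wx, wy, wz], ...]]. A call has 1 to 20 rows; each row shifts and turns the pose as measured when the row begins, along the tool's axes as they then stand; what a row does not reach is not made up. A row lasts 1/10 s, in which the tool goes at most 50 mm and 8.59 degrees, less where a joint would pass 70% of its speed; a pose out of reach is approached as far as the arm can. A call with a gripper value outside its range is refused whole. The fingers move at their own pace and stop on an object; the grip force is fixed at half the most. Time passes only in rows, so rows that do not move let the fingers close. It gives the time, the measured TCP pose, the force and the opening at its end, in the units of the state.
- arm.read_state(): the state, without advancing time (a new reading comes with each control period).
- arm.get_image(name): name is "scene" or "top"; returns (picture, depth): 400x640x3 uint8, red, green, blue; 400x640 float32, mm along the optical axis (not along the pixel's ray), 0 where there is no reading.
- arm.camera_params(name): a dict with "fov_y" (degrees; the focal length in pixels is half the picture's height over the tangent of half this angle, whatever the lens; pixels are square), "cx", "cy" (the principal point, pixels), "k1" (the pictures are not rectified: a ray, as slopes to the right and down, at radius r is drawn at 1 + k1 r^2 times it, then the intrinsics apply), "world_from_camera" (4x4, takes a point from camera to world coordinates). Camera axes: x right, y down, z forward; pixel columns grow to the right and rows downward; lengths in mm; the calibration is good to about 2 mm. A picture is of the moment at which its call begins. camera_params takes no time and is no camera call.
- arm.job_done(): hands the job in, once; it reports no verdict.
The state is a dict: "clock": time; "joints": joint angles; "joint_vel": joint speeds; "joint_efforts": joint torques, N m; "position": TCP position; "ee_rot": TCP orientation; "contact_force": force on the tool from outside, world axes, zero at the start; "wrist_torque": the same for the moment, N m; "gripper_width": finger opening in mm.
Only numpy, scipy, OpenCV 4.12 (cv2) and the standard library are available. Lean on these libraries where they do the work, as an engineer would, in place of code of your own. Each camera call takes 0.05 s, during which the arm holds its last target.

## Working session

There is one attempt and no reset: what is moved stays moved. The work goes in short steps, Python scripts to look and compute and a tool call to move; the robot and the scene stay as the last step left them, time stands still between calls to the robot, and variables do not carry over. Pictures are saved under pics/ and viewed, and the job is handed in when it is done.

Besides the shell and the picture viewer there is one more tool, called after ">>>" as a command line: name --argument value ..., lists and objects as JSON in quotes. drive_tool: Moves the arm, as the interface text tells. Its arguments: {"type":"object","properties":{"moves":{"type":"array","items":{"type":"array","items":{"type":"array","items":{"type":"number"}}}}},"required":["moves"]}

```bash
mkdir -p pics; python3 - <<'E'
from bench import arm
import cv2,numpy as np
s=arm.read_state(); print(s)
for n in("scene","top"):
    p,d=arm.get_image(n); cv2.imwrite(f"pics/{n}0.png",p[:,:,::-1]); np.save(f"{n}0.npy",d); np.save(f"{n}0p.npy",p)
    print(n,arm.camera_params(n))
E
```

```text
{'clock': 0.0, 'joints': array([-1.01040545e+00,  3.85542548e-01,  6.59753217e-03, -4.92013291e-04,
       -1.19396403e+00, -2.58637092e-01]), 'joint_vel': array([-0.00109845, -0.00014059,  0.00076993, -0.00043431,  0.0003839 ,
        0.00115669]), 'joint_efforts': array([ 9.12100804e-04, -3.92286801e+01,  1.88402778e+01,  4.18593898e+00,
       -4.72339714e-03, -1.14973213e-05]), 'position': array([ 185.61025722, -596.18841824,  230.21998544]), 'ee_rot': array([-1.50215296e-01,  9.88652718e-01,  1.06005172e-03, -2.10859139e-04]), 'contact_force': array([0.25828324, 0.38446425, 0.28844148]), 'wrist_torque': array([ 0.02494701, -0.01821744,  0.0256257 ]), 'gripper_width': 85.26609310177356}
scene {'fov_y': 47.88500212126717, 'cx': 317.65932710574793, 'cy': 201.0403818737904, 'k1': -0.04590417643146212, 'world_from_camera': array([[ 8.87913558e-01,  3.87217008e-01, -2.48339490e-01,
         7.79987035e+02],
       [ 4.60007894e-01, -7.45643152e-01,  4.82088194e-01,
        -5.58725000e+02],
       [ 1.50010753e-03, -5.42290769e-01, -8.40189545e-01,
         1.10024695e+03],
       [ 0.00000000e+00,  0.00000000e+00,  0.00000000e+00,
         1.00000000e+00]])}
top {'fov_y': 44.16452380351991, 'cx': 317.0458962562459, 'cy': 202.61078741419317, 'k1': -0.016493852447848685, 'world_from_camera': array([[ 7.46618056e-03, -9.91882416e-01,  1.26939073e-01,
         3.11169772e+02],
       [-9.99869189e-01, -9.22642526e-03, -1.32845233e-02,
         2.33521750e+01],
       [ 1.43478790e-02, -1.26823283e-01, -9.91821553e-01,
         1.50814437e+03],
       [ 0.00000000e+00,  0.00000000e+00,  0.00000000e+00,
         1.00000000e+00]])}
```

View pics/scene0.png

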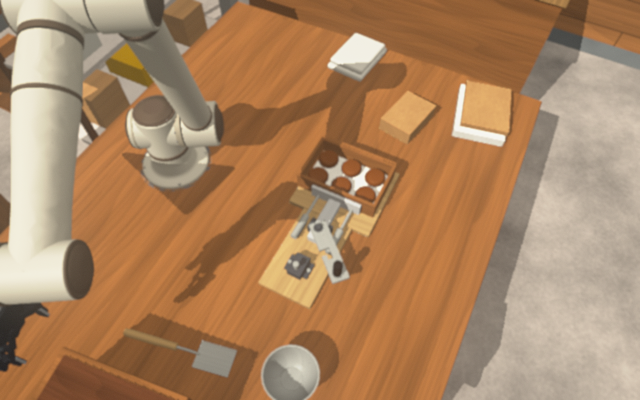

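View pics/top0.png

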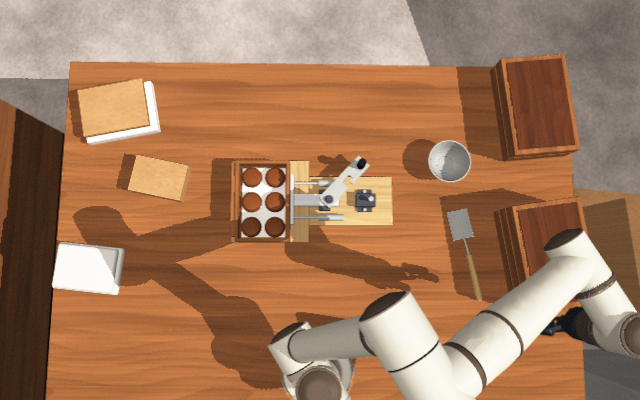

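The knob is visible at about (337,268) in the scene view and (361,163) in the top view. The bolt is near (298,262) and (367,199), and the pivot near (319,228) and (328,199). I'll zoom in next.

```bash
python3 - <<'E'
import cv2,numpy as np
a=cv2.imread("pics/scene0.png")[170:310,250:390]; cv2.imwrite("pics/sz.png",cv2.resize(a,(560,560),interpolation=cv2.INTER_CUBIC))
a=cv2.imread("pics/top0.png")[145:245,285:400]; cv2.imwrite("pics/tz.png",cv2.resize(a,(690,600),interpolation=cv2.INTER_CUBIC))
E
```

```text
(no output)
```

View pics/sz.png

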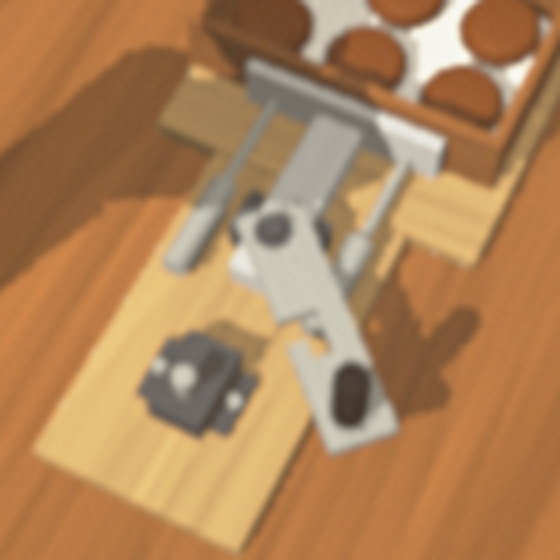

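View pics/tz.png

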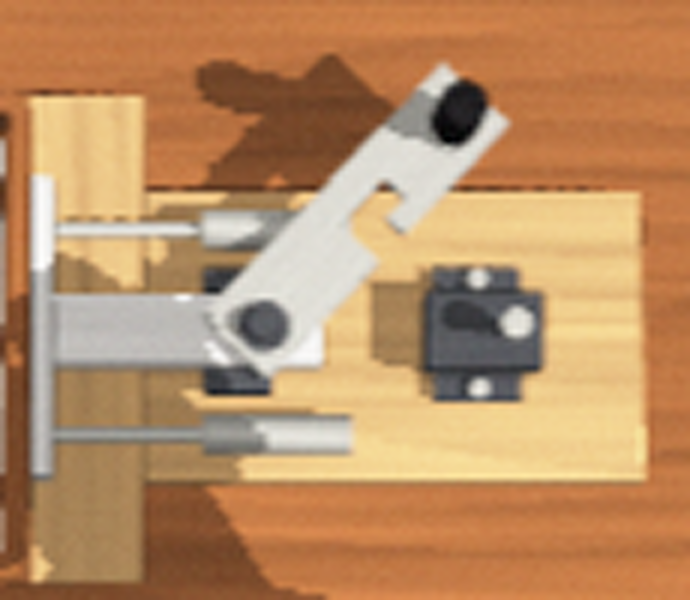

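```bash
cat > h.py <<'E'
import numpy as np
from bench import arm
C={n:arm.camera_params(n) for n in("scene","top")}
def ray(n,u,v):
    c=C[n]; f=200/np.tan(np.radians(c["fov_y"]/2)); d=np.array([(u-c["cx"])/f,(v-c["cy"])/f])
    s=d.copy()
    for _ in range(20): s=d/(1+c["k1"]*(s@s))
    T=c["world_from_camera"]; r=T[:3,:3]@np.array([*s,1]); return T[:3,3],r
def pz(n,u,v,z):
    o,r=ray(n,u,v); return o+r*(z-o[2])/r[2]
def pd(n,u,v,d):
    o,r=ray(n,u,v); return o+r*d
def tri(a,b):
    o1,r1=ray("scene",*a);o2,r2=ray("top",*b)
    A=np.stack([r1,-r2],1);t=np.linalg.lstsq(A,o2-o1,rcond=None)[0]
    p,q=o1+t[0]*r1,o2+t[1]*r2
    return (p+q)/2,np.linalg.norm(p-q)
def proj(n,P):
    c=C[n];f=200/np.tan(np.radians(c["fov_y"]/2));T=np.linalg.inv(c["world_from_camera"]);q=T[:3,:3]@P+T[:3,3]
    s=q[:2]/q[2];s=s*(1+c["k1"]*(s@s));return f*s+[c["cx"],c["cy"]]
E
python3 - <<'E'
from h import *
np.set_printoptions(precision=1,suppress=True)
S=lambda x,y:(250+(x+.5)/4-.5,170+(y+.5)/4-.5)
T=lambda x,y:(285+(x+.5)/6-.5,145+(y+.5)/6-.5)
ds=np.load("scene0.npy");dt=np.load("top0.npy")
for n,a,b,z in [("pivot",(273,228),(265,325),55),("bolt",(184,378),(517,322),64),("knobtop",(353,376),(467,103),106)]:
    a=S(*a);b=T(*b);p,e=tri(a,b);print(n,p,e,"topz",pz("top",*b,z),"sc",pz("scene",*a,z),"d",pd("scene",*a,ds[round(a[1]),round(a[0])]),pd("top",*b,dt[round(b[1]),round(b[0])]))
# board edges in top: right end (643,192)-(646,480)
for q in [(640,192),(646,480),(146,190),(146,480)]: print(pz("top",*T(*q),15))
# scan for knob depth
for n,d in(("top",dt),("scene",ds)):
  L=[]
  for v in range(150,290):
    for u in range(300,400):
      if d[v,u]>0:
        p=pd(n,u,v,d[v,u])
        if 92<p[2]<115 and 350<p[0]<600 and p[1]<0: L.append((u,v,*p))
  L=np.array(L);print(n,len(L)); print(L[:30])
E
```

```text
pivot [509.  -30.9  55.3] 0.0912008645896463 topz [509.1 -30.9  55. ] sc [508.9 -30.8  55. ] d [509.8 -32.6  58.7] [508.6 -30.7  58.7]
bolt [ 510.7 -155.6   60.5] 0.6972125019773946 topz [ 510.5 -155.    64. ] sc [ 511.4 -157.2   64. ] d [ 511.4 -157.3   64.3] [ 510.8 -155.2   62.1]
knobtop [ 611.8 -125.9  106.5] 1.0503198762797994 topz [ 611.4 -126.3  106. ] sc [ 612.1 -125.4  106. ] d [ 612.7 -126.9  109.6] [ 610.9 -126.   108.5]
[ 585.3 -224.8   15. ]
[ 437.  -226.1   15. ]
[583.7  29.   15. ]
[434.8  27.5  15. ]
top 1
[[ 362.   166.   599.7 -125.4  102.1]]
scene 1
[[ 333.   262.   599.4 -126.1  104.1]]
```

Checks hold: the pivot-to-knob distance is 140 mm, the pivot height is 55 and the knob top is 106. The bolt is 125 mm out, so travel should be about 52 mm, and the strap angle is about 0.82 rad. I'll write a planner that turns world waypoints into tool-frame rows.

```bash
cat > plan.py <<'E'
from h import *
from scipy.spatial.transform import Rotation as R
def target(yaw): # tool y at yaw (deg), z down
    a=np.radians(yaw); y=np.array([np.cos(a),np.sin(a),0]); z=np.array([0,0,-1.]); return R.from_matrix(np.stack([np.cross(y,z),y,z],1))
def show():
    s=arm.read_state(); m=R.from_quat(s["ee_rot"]).as_matrix()
    print("t",round(s["clock"],2),"p",s["position"].round(1),"yaw",np.degrees(np.arctan2(m[1,1],m[0,1])).round(1),"zt",m[:,2].round(3),"F",s["contact_force"].round(1),"w",round(s["gripper_width"],1),"j",s["joints"].round(2))
    return s
def rows(wps,hand,dec=3):
    """wps: list of (xyz mm, yaw deg); one row each"""
    s=arm.read_state(); p=s["position"]; q=R.from_quat(s["ee_rot"]); out=[]
    for P,yaw in wps:
        P=np.array(P,float); d=q.inv().apply(P-p)/1000; w=(q.inv()*target(yaw)).as_rotvec()
        r=[hand,*d.round(4),*w.round(3)]; out.append([float(x) for x in r])
        p=p+q.apply(np.round(d,4)*1000); q=q*R.from_rotvec(np.round(w,3))
    print(str([out]).replace("-0.0,","0,").replace(" 0.0,"," 0,"))
E
python3 - <<'E'
from plan import *
s=show();p=s["position"];E=np.array([612,-126,160.])
rows([(p+(E-p)*k/16,107.3+119.5*k/16) for k in range(1,17)],1)
E
```

```text
t 0.1 p [ 185.6 -596.3  230.3] yaw 107.3 zt [-0.001  0.002 -1.   ] F [-0.4  0.3  0. ] w 85.8 j [-1.01  0.39  0.01 -0.   -1.19 -0.26]
[[[1.0, -0.0342, 0.0201, 0.0044, 0.002, 0, -0.131], [1.0, -0.0365, 0.0156, 0.0044, 0, 0, -0.13], [1.0, -0.0382, 0.0106, 0.0044, 0, 0, -0.13], [1.0, -0.0393, 0.0056, 0.0044, 0, 0, -0.131], [1.0, -0.0397, 0.0004, 0.0044, 0, 0, -0.13], [1.0, -0.0393, -0.0047, 0.0044, 0, 0, -0.13], [1.0, -0.0385, -0.0098, 0.0044, 0, 0, -0.131], [1.0, -0.0368, -0.0147, 0.0044, 0, 0, -0.13], [1.0, -0.0347, -0.0194, 0.0044, 0, 0, -0.131], [1.0, -0.0318, -0.0237, 0.0044, 0, 0, -0.13], [1.0, -0.0284, -0.0277, 0.0044, 0, 0, -0.13], [1.0, -0.0246, -0.0311, 0.0044, 0, 0, -0.131], [1.0, -0.0204, -0.034, 0.0044, 0, 0, -0.13], [1.0, -0.0157, -0.0364, 0.0044, 0, 0, -0.13], [1.0, -0.0109, -0.0382, 0.0044, 0, 0, -0.131], [1.0, -0.0059, -0.0392, 0.0044, 0, 0, -0.13]]]
```

>>> drive_tool --moves '[[[1.0,-0.034,0.02,0.004,0.002,0,-0.13],[1.0,-0.0365,0.0155,0.004,0,0,-0.13],[1.0,-0.038,0.0105,0.004,0,0,-0.13],[1.0,-0.0393,0.0056,0.004,0,0,-0.13],[1.0,-0.0397,0.0004,0.004,0,0,-0.13],[1.0,-0.0393,-0.0047,0.004,0,0,-0.13],[1.0,-0.0385,-0.0098,0.004,0,0,-0.13],[1.0,-0.0368,-0.0147,0.004,0,0,-0.13],[1.0,-0.0347,-0.0194,0.004,0,0,-0.13],[1.0,-0.0318,-0.0237,0.004,0,0,-0.13],[1.0,-0.0284,-0.0277,0.004,0,0,-0.13],[1.0,-0.0246,-0.0311,0.004,0,0,-0.13]]]'

```text
clock: 1.3
position: [502.9, -224.7, 175.2]
ee_rot: [0.818, -0.575, -0.004, -0.0]
contact_force: [-0.9, -1.1, -0.4]
gripper_width: 85.7
```

```bash
python3 - <<'E'
from plan import *
s=show();p=s["position"];E=np.array([611.8,-126,150.])
m=R.from_quat(s["ee_rot"]).as_matrix();y0=np.degrees(np.arctan2(m[1,1],m[0,1]))%360
rows([(p+(E-p)*k/5,y0+(226.8-y0)*k/5) for k in range(1,6)],1)
E
```

```text
t 1.3 p [ 502.9 -224.7  175.2] yaw -160.3 zt [-0.007  0.006 -1.   ] F [-0.9 -1.1 -0.4] w 85.7 j [-0.13  0.31 -0.25 -0.01 -1.02  0.48]
[[[1.0, -0.0112, -0.0272, 0.005, 0.004, 0.008, -0.094], [1.0, -0.0086, -0.0281, 0.005, 0, 0, -0.095], [1.0, -0.0059, -0.0288, 0.005, 0, 0, -0.094], [1.0, -0.0032, -0.0293, 0.0051, 0, 0, -0.095], [1.0, -0.0004, -0.0294, 0.005, 0, 0, -0.094]]]
```

>>> drive_tool --moves '[[[1.0,-0.011,-0.0272,0.005,0.004,0.008,-0.094],[1.0,-0.0086,-0.028,0.005,0,0,-0.095],[1.0,-0.006,-0.0288,0.005,0,0,-0.094],[1.0,-0.003,-0.0293,0.005,0,0,-0.095],[1.0,0,-0.0294,0.005,0,0,-0.094],[1.0,0,0,0,0,0,0]]]'

```text
clock: 1.9
position: [615.8, -116.0, 145.2]
ee_rot: [0.935, -0.355, -0.003, 0.001]
contact_force: [-1.2, -1.3, -0.4]
gripper_width: 85.5
```

```bash
python3 - <<'E'
from plan import *
import cv2
s=show()
rows([((611.8,-126,150),226.8),((611.8,-126,120),226.8),((611.8,-126,90),226.8),((611.8,-126,64),226.8)],1)
for n in("scene","top"):
    p,d=arm.get_image(n); x,y=(250,150) if n=="scene" else (280,100)
    cv2.imwrite(f"pics/{n}1.png",cv2.resize(p[y:y+160,x:x+180,::-1],None,fx=4,fy=3.75 if 0 else 4)[:600])
E
```

```text
t 1.9 p [ 615.8 -116.   145.2] yaw -131.6 zt [-0.006  0.001 -1.   ] F [-1.2 -1.3 -0.4] w 85.5 j [ 0.07  0.46 -0.1  -0.   -1.02  0.77]
[[[1.0, 0.0037, 0.0102, -0.0048, 0.003, 0.004, 0.028], [1.0, 0, -0.0001, 0.03, 0, 0, 0.0], [1.0, 0, 0, 0.03, 0, 0, 0.0], [1.0, 0, 0, 0.026, 0, 0, 0.0]]]
```

View pics/scene1.png

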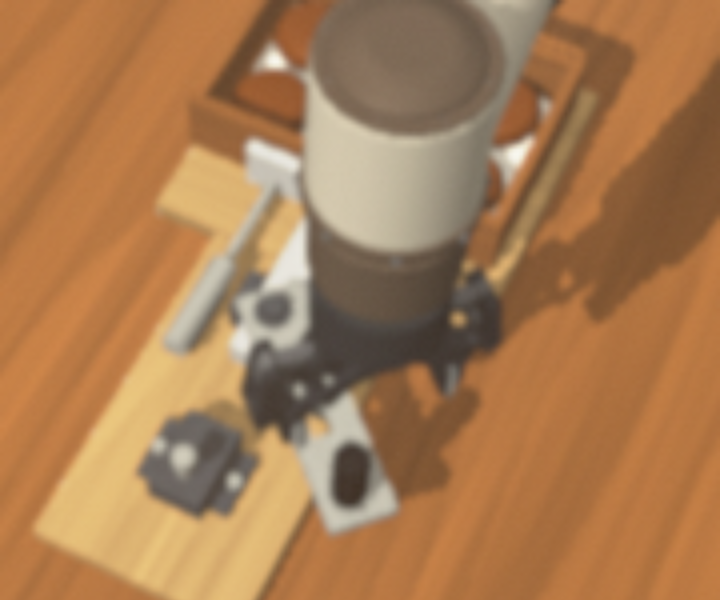

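View pics/top1.png

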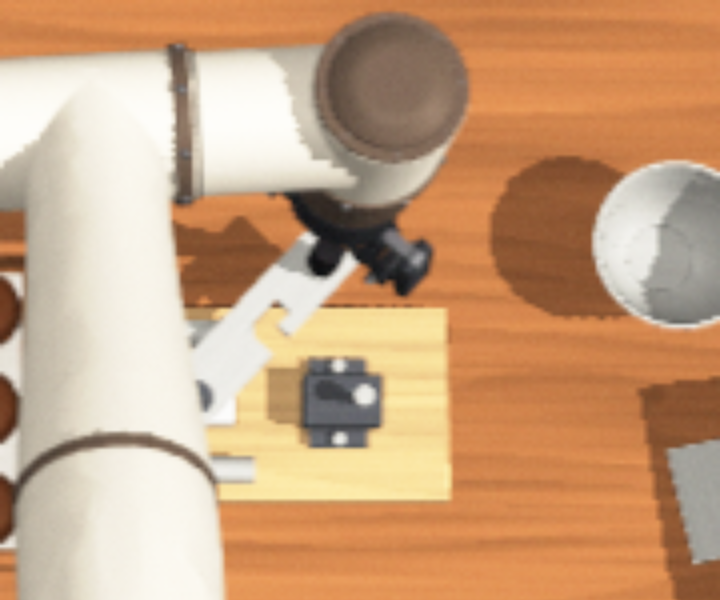

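The scene view shows the jaws straddling the knob line, with fingers at (285,400) and (460,370). The jaw axis is perpendicular to the strap as intended. I still need to correct the 10 mm offset, then descend.

>>> drive_tool --moves '[[[1.0,0.0037,0.0102,-0.003,0.003,0.004,0.028],[1.0,0,0,0,0,0,0],[1.0,0,0,0,0,0,0]]]'

```text
clock: 2.3
position: [607.5, -130.6, 149.6]
ee_rot: [0.928, -0.373, -0.001, 0.0]
contact_force: [-0.1, 0.8, -0.3]
gripper_width: 85.2
```

```bash
python3 - <<'E'
from plan import *
s=show()
rows([((611.8,-126,140),226.8),((611.8,-126,120),226.8),((611.8,-126,100),226.8),((611.8,-126,80),226.8),((611.8,-126,64),226.8)],1)
E
```

```text
t 2.3 p [ 607.5 -130.6  149.6] yaw -133.8 zt [-0.002 -0.    -1.   ] F [-0.1  0.8 -0.3] w 85.2 j [ 0.05  0.44 -0.11 -0.   -1.01  0.76]
[[[1.0, 0, -0.0063, 0.0096, 0.001, 0.001, -0.01], [1.0, 0, 0, 0.02, 0, 0, -0.0], [1.0, 0, 0, 0.02, 0, 0, -0.0], [1.0, 0, 0, 0.02, 0, 0, -0.0], [1.0, 0, 0, 0.016, 0, 0, -0.0]]]
```

>>> drive_tool --moves '[[[1.0,0,-0.005,0.005,0.001,0.001,-0.01],[1.0,0,0,0,0,0,0],[1.0,0,0,0,0,0,0]]]'

```text
clock: 2.6
position: [610.5, -128.1, 145.1]
ee_rot: [0.929, -0.369, 0.001, -0.0]
contact_force: [-0.1, 0.6, 0.7]
gripper_width: 85.6
```

```bash
python3 - <<'E'
from plan import *
s=show()
rows([((611.8,-126,140),226.8),((611.8,-126,120),226.8)],1)
E
```

```text
t 2.6 p [ 610.5 -128.1  145.1] yaw -133.3 zt [ 0.001  0.    -1.   ] F [-0.1  0.6  0.7] w 85.6 j [ 0.05  0.45 -0.11 -0.   -1.    0.76]
[[[1.0, -0.0005, -0.0024, 0.0051, -0.001, -0.001, -0.002], [1.0, 0, 0, 0.02, 0, 0, 0.0]]]
```

>>> drive_tool --moves '[[[1.0,0,-0.002,0.02,0,0,0],[1.0,0,0,0.02,0,0,0],[1.0,0,0,0.02,0,0,0],[1.0,0,0,0.01,0,0,0],[1.0,0,0,0.003,0,0,0],[1.0,0,0,0,0,0,0]]]'

```text
clock: 3.2
position: [614.0, -126.3, 71.4]
ee_rot: [0.93, -0.368, 0.003, -0.001]
contact_force: [0.0, -0.7, 0.7]
gripper_width: 85.3
```

```bash
python3 - <<'E'
from plan import *
s=show()
rows([((611.8,-126,64),226.8)],1)
E
```

```text
t 3.2 p [ 614.  -126.3   71.4] yaw -133.2 zt [ 0.005 -0.    -1.   ] F [ 0.  -0.7  0.7] w 85.3 j [ 0.06  0.53 -0.19  0.   -0.85  0.76]
[[[1.0, -0.0018, 0.0013, 0.0074, -0.003, -0.004, -0.001]]]
```

>>> drive_tool --moves '[[[1.0,-0.0018,0.0013,0.006,-0.003,-0.004,0],[1.0,0,0,0,0,0,0],[0.0,0,0,0,0,0,0],[0.0,0,0,0,0,0,0],[0.0,0,0,0,0,0,0],[0.0,0,0,0,0,0,0],[0.0,0,0,0,0,0,0],[0.0,0,0,0,0,0,0]]]'

```text
clock: 4.0
position: [613.8, -126.1, 68.7]
ee_rot: [0.93, -0.368, 0.003, -0.001]
contact_force: [0.3, 0.3, -2.2]
gripper_width: 22.9
```

```bash
python3 - <<'E'
from plan import *
s=show()
E
```

```text
t 4.0 p [ 613.8 -126.1   68.7] yaw -133.2 zt [ 0.006 -0.    -1.   ] F [ 0.3  0.3 -2.2] w 22.9 j [ 0.06  0.54 -0.19  0.   -0.84  0.76]
```

Gripped: the width is 22.9 mm on a 24 mm post. Next I pull outward along (0.009,-1).

>>> drive_tool --moves '[[[0.0,0.0035,0.0036,0,0,0,0],[0.0,0.0035,0.0036,0,0,0,0],[0.0,0.0035,0.0036,0,0,0,0],[0.0,0.0035,0.0036,0,0,0,0]]]'

```text
clock: 4.4
position: [611.7, -141.2, 68.5]
ee_rot: [0.929, -0.371, -0.001, -0.004]
contact_force: [-1.4, 6.2, 1.8]
gripper_width: 22.7
```

```bash
python3 - <<'E'
from plan import *
s=show()
E
```

```text
t 4.4 p [ 611.7 -141.2   68.5] yaw -133.6 zt [ 0.002  0.008 -1.   ] F [-1.4  6.2  1.8] w 22.7 j [ 0.03  0.54 -0.18 -0.01 -0.85  0.79]
```

>>> drive_tool --moves '[[[0.0,0.0038,0.0033,0,0,0,0],[0.0,0.0038,0.0033,0,0,0,0],[0.0,0.0038,0.0033,0,0,0,0],[0.0,0.0038,0.0033,0,0,0,0],[0.0,0.0038,0.0033,0,0,0,0]]]'

```text
clock: 4.9
position: [609.7, -159.0, 68.4]
ee_rot: [0.927, -0.375, -0.007, -0.007]
contact_force: [-4.7, 8.0, 6.2]
gripper_width: 22.9
```

```bash
python3 - <<'E'
from plan import *
s=show()
rows([((613.2,s["position"][1]-3,68),226.5)]*1,0)
E
```

```text
t 4.9 p [ 609.7 -159.    68.4] yaw -134.0 zt [-0.008  0.018 -1.   ] F [-4.7  8.   6.2] w 22.9 j [-0.01  0.55 -0.16 -0.02 -0.87  0.83]
[[[0.0, 0.0046, -0.0003, 0.0003, -0.007, 0.019, -0.009]]]
```

>>> drive_tool --moves '[[[0.0,0.0046,0.0015,0,-0.007,0.015,-0.005],[0.0,0.0045,0.002,0,-0.003,0.004,0],[0.0,0.0042,0.0025,0,0,0,0]]]'

```text
clock: 5.2
position: [609.7, -167.0, 68.4]
ee_rot: [0.927, -0.375, -0.007, -0.001]
contact_force: [-6.6, 9.1, 4.1]
gripper_width: 22.7
```

```bash
python3 - <<'E'
from plan import *
s=show()
rows([((613.2,s["position"][1]-3,68),226.5)]*1,0)
E
```

```text
t 5.2 p [ 609.7 -167.    68.4] yaw -134.0 zt [-0.012  0.007 -1.   ] F [-6.6  9.1  4.1] w 22.7 j [-0.02  0.55 -0.16 -0.01 -0.87  0.82]
[[[0.0, 0.0046, -0.0003, 0.0004, 0.003, 0.013, -0.009]]]
```

Now about 41 mm out. I continue in small steps and watch for the stop near 52.

>>> drive_tool --moves '[[[0.0,0.0043,0.0028,0,0.003,0.01,0],[0.0,0.0035,0.0028,0,0,0,0],[0.0,0.0035,0.0028,0,0,0,0]]]'

```text
clock: 5.5
position: [608.3, -174.5, 68.5]
ee_rot: [0.926, -0.378, -0.006, -0.004]
contact_force: [-3.1, 9.5, 3.0]
gripper_width: 23.0
```

```bash
python3 - <<'E'
from plan import *
s=show()
E
```

```text
t 5.5 p [ 608.3 -174.5   68.5] yaw -134.4 zt [-0.008  0.013 -1.   ] F [-3.1  9.5  3. ] w 23.0 j [-0.03  0.55 -0.15 -0.02 -0.87  0.84]
```

>>> drive_tool --moves '[[[0.0,0.0032,0.0028,0,0,0,0],[0.0,0.0032,0.0028,0,0,0,0]]]'

```text
clock: 5.7
position: [606.0, -178.9, 68.5]
ee_rot: [0.925, -0.379, -0.01, -0.006]
contact_force: [-3.7, 9.6, 5.6]
gripper_width: 22.8
```

```bash
python3 - <<'E'
from plan import *
s=show()
E
```

```text
t 5.7 p [ 606.  -178.9   68.5] yaw -134.6 zt [-0.014  0.019 -1.   ] F [-3.7  9.6  5.6] w 22.8 j [-0.04  0.55 -0.15 -0.02 -0.89  0.85]
```

>>> drive_tool --moves '[[[0.0,0.0032,0.0028,0,0,0,0],[0.0,0.0032,0.0028,0,0,0,0]]]'

```text
clock: 5.9
position: [604.8, -183.1, 68.4]
ee_rot: [0.924, -0.381, -0.013, -0.009]
contact_force: [-1.7, 10.2, 2.6]
gripper_width: 22.4
```

```bash
python3 - <<'E'
from plan import *
s=show()
E
```

```text
t 5.9 p [ 604.8 -183.1   68.4] yaw -134.8 zt [-0.017  0.026 -1.   ] F [-1.7 10.2  2.6] w 22.4 j [-0.05  0.56 -0.14 -0.03 -0.89  0.86]
```

>>> drive_tool --moves '[[[0.0,0.0038,0.001,0,-0.012,0.02,0],[0.0,0.0036,0.0016,0,-0.006,0.008,0],[0.0,0.0036,0.002,0,0,0,0]]]'

```text
clock: 6.2
position: [605.0, -187.0, 68.4]
ee_rot: [0.923, -0.385, -0.009, 0.001]
contact_force: [-5.5, 11.1, 5.9]
gripper_width: 22.7
```

```bash
cat >> plan.py <<'E'
def sl(dx=2,dy=0):
    s=show();p=s["position"];x=p[0]-dx-509.5;y=p[1]-dy
    c=np.sqrt(140**2-x*x);print("slide",(-30.9-(y+c)).round(1),"theta",np.arcsin(x/140).round(3));return s
E
python3 - <<'E'
from plan import *
s=sl()
E
```

```text
t 6.2 p [ 605.  -187.    68.4] yaw -135.3 zt [-0.017  0.005 -1.   ] F [-5.5 11.1  5.9] w 22.7 j [-0.05  0.56 -0.15 -0.01 -0.88  0.83]
slide 51.9 theta 0.731
```

>>> drive_tool --moves '[[[0.0,0.0035,0.002,0,-0.005,0.008,0],[0.0,0.0035,0.002,0,0,0,0]]]'

```text
clock: 6.4
position: [603.7, -188.1, 68.4]
ee_rot: [0.922, -0.388, -0.01, 0.0]
contact_force: [-6.0, 13.3, 6.2]
gripper_width: 22.7
```

```bash
python3 - <<'E'
from plan import *
s=sl()
E
```

```text
t 6.4 p [ 603.7 -188.1   68.4] yaw -135.7 zt [-0.019  0.008 -1.   ] F [-6.  13.3  6.2] w 22.7 j [-0.05  0.56 -0.15 -0.01 -0.89  0.83]
slide 51.8 theta 0.719
```

The stop is felt: y-force rises to 13 N and the slide estimate stays put at 51.8 mm. Now I swing. Tool x is radial and tool y is the swing direction.

>>> drive_tool --moves '[[[0.0,0.001,0.006,0,0,0.01,0.035],[0.0,0.001,0.006,0,0,0.005,0.035],[0.0,0.001,0.006,0,0,0,0.04],[0.0,0.001,0.006,0,0,0,0.04]]]'

```text
clock: 6.8
position: [586.0, -197.7, 68.6]
ee_rot: [0.887, -0.462, -0.007, -0.003]
contact_force: [-2.2, 7.2, 3.4]
gripper_width: 23.0
```

```bash
python3 - <<'E'
from plan import *
s=sl()
E
```

```text
t 6.8 p [ 586.  -197.7   68.6] yaw -145.0 zt [-0.01   0.011 -1.   ] F [-2.2  7.2  3.4] w 23.0 j [-0.07  0.53 -0.19 -0.01 -0.86  0.69]
slide 48.3 theta 0.561
```

Force fell to 7 N and the slide crept in about 3 mm, so I re-press to the stop before going further.

>>> drive_tool --moves '[[[0.0,0.004,0,0,-0.004,0.008,0],[0.0,0.004,0.001,0,0,0.004,0],[0.0,0.004,0.001,0,0,0.004,0]]]'

```text
clock: 7.1
position: [585.7, -201.6, 68.4]
ee_rot: [0.885, -0.465, -0.007, -0.001]
contact_force: [-6.7, 12.8, 7.0]
gripper_width: 22.6
```

```bash
python3 - <<'E'
from plan import *
s=sl()
E
```

```text
t 7.1 p [ 585.7 -201.6   68.4] yaw -145.4 zt [-0.013  0.008 -1.   ] F [-6.7 12.8  7. ] w 22.6 j [-0.07  0.53 -0.19 -0.01 -0.86  0.68]
slide 52.0 theta 0.559
```

>>> drive_tool --moves '[[[0.0,0.003,0.005,0,0,0.005,0.035],[0.0,0.003,0.005,0,0,0.003,0.035],[0.0,0.003,0.005,0,0,0.003,0.035]]]'

```text
clock: 7.4
position: [572.7, -208.6, 68.4]
ee_rot: [0.858, -0.513, -0.01, -0.001]
contact_force: [-6.2, 11.1, 5.2]
gripper_width: 22.4
```

```bash
python3 - <<'E'
from plan import *
s=sl()
E
```

```text
t 7.4 p [ 572.7 -208.6   68.4] yaw -151.7 zt [-0.016  0.012 -1.   ] F [-6.2 11.1  5.2] w 22.4 j [-0.09  0.52 -0.21 -0.01 -0.85  0.59]
slide 51.8 theta 0.452
```

>>> drive_tool --moves '[[[0.0,0.0035,0.004,0,-0.003,0.007,0.03],[0.0,0.0035,0.004,0,-0.003,0.005,0.03],[0.0,0.0035,0.004,0,0,0.003,0.03]]]'

```text
clock: 7.7
position: [561.0, -213.8, 68.4]
ee_rot: [0.833, -0.554, -0.012, 0.001]
contact_force: [-7.0, 13.2, 4.9]
gripper_width: 22.8
```

```bash
python3 - <<'E'
from plan import *
s=sl()
E
```

```text
t 7.7 p [ 561.  -213.8   68.4] yaw -157.2 zt [-0.022  0.011 -1.   ] F [-7.  13.2  4.9] w 22.8 j [-0.1   0.51 -0.23 -0.01 -0.85  0.5 ]
slide 51.9 theta 0.361
```

>>> drive_tool --moves '[[[0.0,0.0035,0.004,0,-0.003,0.007,0.03],[0.0,0.0035,0.004,0,-0.003,0.005,0.03]]]'

```text
clock: 7.9
position: [553.1, -216.5, 68.5]
ee_rot: [0.815, -0.58, -0.013, 0.004]
contact_force: [-8.3, 14.5, 5.9]
gripper_width: 22.4
```

```bash
python3 - <<'E'
from plan import *
s=sl()
E
```

```text
t 7.9 p [ 553.1 -216.5   68.5] yaw -160.8 zt [-0.025  0.008 -1.   ] F [-8.3 14.5  5.9] w 22.4 j [-0.1   0.5  -0.25 -0.01 -0.84  0.44]
slide 52.0 theta 0.301
```

```bash
python3 - <<'E'
from plan import *
s=sl()
p=s["position"]
rows([(p,199.2)],0)
E
```

```text
t 7.9 p [ 553.1 -216.5   68.5] yaw -160.8 zt [-0.025  0.008 -1.   ] F [-8.3 14.5  5.9] w 22.4 j [-0.1   0.5  -0.25 -0.01 -0.84  0.44]
slide 52.0 theta 0.301
[[[0.0, 0, 0, 0, 0.021, 0.016, -0.001]]]
```

>>> drive_tool --moves '[[[0.0,0.0035,0.004,0,0,0.01,0.03],[0.0,0.0035,0.004,0,0,0.01,0.03],[0.0,0.0035,0.004,0,0,0.005,0.03]]]'

```text
clock: 8.2
position: [540.3, -220.1, 68.5]
ee_rot: [0.787, -0.617, -0.008, 0.007]
contact_force: [-6.9, 14.6, 6.0]
gripper_width: 22.6
```

```bash
python3 - <<'E'
from plan import *
s=sl()
E
```

```text
t 8.2 p [ 540.3 -220.1   68.5] yaw -166.2 zt [-0.021 -0.    -1.   ] F [-6.9 14.6  6. ] w 22.6 j [-0.11  0.49 -0.28  0.   -0.82  0.35]
slide 52.2 theta 0.207
```

>>> drive_tool --moves '[[[0.0,0.0035,0.004,0,0.005,0.003,0.03],[0.0,0.0035,0.004,0,0.005,0.003,0.03],[0.0,0.0035,0.004,0,0.005,0.003,0.03]]]'

```text
clock: 8.5
position: [526.9, -222.3, 68.4]
ee_rot: [0.758, -0.653, -0.006, -0.001]
contact_force: [-3.1, 16.0, 5.0]
gripper_width: 22.8
```

```bash
python3 - <<'E'
from plan import *
s=sl()
E
```

```text
t 8.5 p [ 526.9 -222.3   68.4] yaw -171.5 zt [-0.008  0.009 -1.   ] F [-3.1 16.   5. ] w 22.8 j [-0.12  0.47 -0.32 -0.01 -0.8   0.28]
slide 52.3 theta 0.11
```

>>> drive_tool --moves '[[[0.0,0.0035,0.004,0,0.004,0.002,0.03],[0.0,0.0035,0.004,0,0.004,0.002,0.03]]]'

```text
clock: 8.7
position: [517.8, -223.0, 68.4]
ee_rot: [0.737, -0.676, -0.006, -0.005]
contact_force: [-2.1, 17.7, 6.4]
gripper_width: 22.8
```

```bash
python3 - <<'E'
from plan import *
s=sl()
E
```

```text
t 8.7 p [ 517.8 -223.    68.4] yaw -175.0 zt [-0.002  0.016 -1.   ] F [-2.1 17.7  6.4] w 22.8 j [-0.13  0.46 -0.33 -0.02 -0.79  0.23]
slide 52.2 theta 0.045
```

>>> drive_tool --moves '[[[0.0,0.0035,0.003,0,-0.005,0,0.02],[0.0,0.0035,0.002,0,-0.005,0,0.02]]]'

```text
clock: 8.9
position: [512.7, -223.0, 68.4]
ee_rot: [0.723, -0.691, -0.013, -0.006]
contact_force: [-2.0, 18.3, 3.3]
gripper_width: 22.7
```

```bash
python3 - <<'E'
from plan import *
s=sl(0)
import cv2
for n in("scene","top"):
    p,d=arm.get_image(n); x,y=(250,170) if n=="scene" else (285,145)
    cv2.imwrite(f"pics/{n}2.png",cv2.resize(p[y:y+100,x:x+130,::-1],None,fx=6,fy=6,interpolation=cv2.INTER_CUBIC))
E
```

```text
t 8.9 p [ 512.7 -223.    68.4] yaw -177.4 zt [-0.011  0.025 -1.   ] F [-2.  18.3  3.3] w 22.7 j [-0.13  0.45 -0.33 -0.03 -0.8   0.2 ]
slide 52.1 theta 0.023
```

View pics/scene2.png

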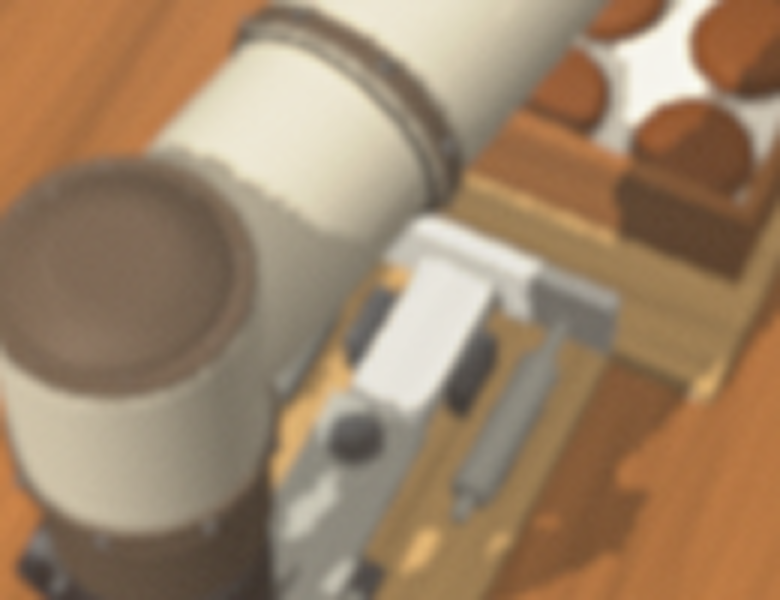

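View pics/top2.png

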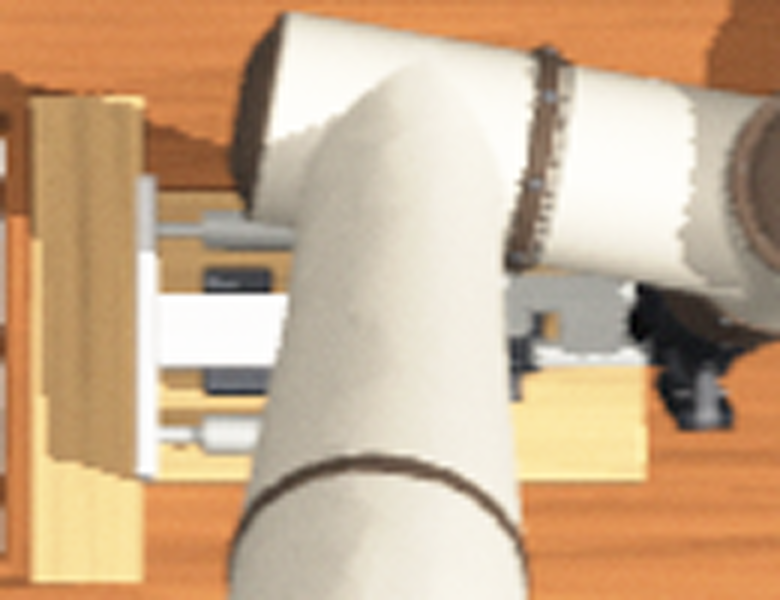

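The scene view shows the pivot at zoomed (355,437) and the strap lying over the block. The top view shows the pocket at (545,325) in line with the slide. One more small swing, then I ease back.

>>> drive_tool --moves '[[[0.0,0.0035,0.0025,0,-0.01,0.005,0.015],[0.0,0.0035,0.002,0,-0.01,0.005,0.01]]]'

```text
clock: 9.2
position: [510.5, -223.2, 68.3]
ee_rot: [0.714, -0.7, -0.016, -0.0]
contact_force: [0.6, 14.6, 0.4]
gripper_width: 23.0
```

```bash
python3 - <<'E'
from plan import *
s=sl(0)
a=(309.2-.42,242.8-.42)
print(pz("scene",*a,55))
E
```

```text
t 9.2 p [ 510.5 -223.2   68.3] yaw -178.8 zt [-0.023  0.023 -0.999] F [ 0.6 14.6  0.4] w 23.0 j [-0.13  0.46 -0.33 -0.03 -0.81  0.17]
slide 52.3 theta 0.007
[509.52103922 -83.60853489  55.        ]
```

The pivot is measured at (509.5,-83.6), so the slide is about 52 mm out with θ about 0. Easing in.

>>> drive_tool --moves '[[[0.0,0,0,0,-0.005,0.005,0],[0.0,-0.002,0,0,-0.005,0.005,0],[0.0,-0.002,0,0,0,0,0]]]'

```text
clock: 9.5
position: [512.6, -213.7, 68.4]
ee_rot: [0.715, -0.699, -0.016, 0.002]
contact_force: [-1.6, 6.7, 1.8]
gripper_width: 22.7
```

```bash
python3 - <<'E'
from plan import *
s=sl(0)
E
```

```text
t 9.5 p [ 512.6 -213.7   68.4] yaw -178.7 zt [-0.025  0.019 -1.   ] F [-1.6  6.7  1.8] w 22.7 j [-0.11  0.45 -0.34 -0.02 -0.81  0.15]
slide 42.9 theta 0.022
```

>>> drive_tool --moves '[[[0.0,-0.002,0,0,0,0,0],[0.0,-0.002,0,0,0,0,0],[0.0,0,0,0,0,0,0]]]'

```text
clock: 9.8
position: [512.8, -205.0, 68.3]
ee_rot: [0.716, -0.698, -0.016, -0.002]
contact_force: [-3.5, 6.1, 1.7]
gripper_width: 22.5
```

```bash
python3 - <<'E'
from plan import *
s=sl(0)
E
```

```text
t 9.8 p [ 512.8 -205.    68.3] yaw -178.5 zt [-0.021  0.025 -0.999] F [-3.5  6.1  1.7] w 22.5 j [-0.1   0.45 -0.34 -0.03 -0.8   0.15]
slide 34.2 theta 0.023
```

>>> drive_tool --moves '[[[0.0,-0.001,0,0,0,0,0],[0.0,-0.001,0,0,0,0,0]]]'

```text
clock: 10.0
position: [512.9, -204.3, 68.5]
ee_rot: [0.717, -0.697, -0.015, -0.002]
contact_force: [-2.7, -7.7, -2.8]
gripper_width: 22.8
```

```bash
python3 - <<'E'
from plan import *
s=sl(0)
E
```

```text
t 10.0 p [ 512.9 -204.3   68.5] yaw -178.4 zt [-0.019  0.023 -1.   ] F [-2.7 -7.7 -2.8] w 22.8 j [-0.1   0.45 -0.35 -0.03 -0.8   0.15]
slide 33.4 theta 0.024
```

>>> drive_tool --moves '[[[0.0,-0.003,0,0,0,0,0],[0.0,-0.003,0,0,0,0,0]]]'

```text
clock: 10.2
position: [512.9, -204.2, 68.5]
ee_rot: [0.718, -0.696, -0.011, 0.001]
contact_force: [-1.3, -14.3, -5.4]
gripper_width: 22.7
```

```bash
python3 - <<'E'
from plan import *
s=sl(0)
E
```

```text
t 10.2 p [ 512.9 -204.2   68.5] yaw -178.3 zt [-0.017  0.015 -1.   ] F [ -1.3 -14.3  -5.4] w 22.7 j [-0.09  0.44 -0.35 -0.02 -0.79  0.14]
slide 33.3 theta 0.024
```

The bolt now bears: the force reverses and the position is fixed at slide 33.3 mm. I relax and open.

>>> drive_tool --moves '[[[0.0,0,0,0,0,0,0],[0.0,0,0,0,0,0,0],[0.5,0,0,0,0,0,0],[0.6,0,0,0,0,0,0],[0.7,0,0,0,0,0,0],[0.7,0,0,0,0,0,0],[0.7,0,0,0,0,0,0]]]'

```text
clock: 10.9
position: [513.1, -204.8, 68.7]
ee_rot: [0.717, -0.697, -0.011, 0.001]
contact_force: [0.6, -0.6, -0.5]
gripper_width: 59.6
```

```bash
python3 - <<'E'
from plan import *
s=sl(0)
E
```

```text
t 10.9 p [ 513.1 -204.8   68.7] yaw -178.3 zt [-0.017  0.015 -1.   ] F [ 0.6 -0.6 -0.5] w 59.6 j [-0.09  0.45 -0.35 -0.02 -0.79  0.14]
slide 34.0 theta 0.026
```

Free: the force is near 0. Lifting, then moving clear to look.

>>> drive_tool --moves '[[[0.7,0,0,-0.01,0,0,0],[0.7,0,0,-0.02,0,0,0],[0.7,0,0,-0.03,0,0,0],[0.7,0,0,-0.04,0,0,0],[0.7,0,0,-0.04,0,0,0],[0.7,0.04,0,-0.02,0,0,0],[0.7,0.045,0,0,0,0,0],[0.7,0.045,0,0,0,0,0],[0.7,0.045,0,0,0,0,0],[0.7,0.045,0,0,0,0,0],[0.7,0.045,0,0,0,0,0],[0.7,0.02,0,0,0,0,0],[0.7,0,0,0,0,0,0]]]'

```text
clock: 12.2
position: [525.1, -503.2, 243.8]
ee_rot: [0.719, -0.695, -0.005, 0.0]
contact_force: [0.4, 0.6, 0.4]
gripper_width: 59.9
```

```bash
python3 - <<'E'
from plan import *
s=show()
import cv2
for n in("scene","top"):
    p,d=arm.get_image(n); cv2.imwrite(f"pics/{n}3.png",p[:,:,::-1]); np.save(n+"3.npy",d)
    x,y=(250,170) if n=="scene" else (285,145)
    cv2.imwrite(f"pics/{n}3z.png",cv2.resize(p[y:y+100,x:x+130,::-1],None,fx=6,fy=6,interpolation=cv2.INTER_CUBIC))
E
```

```text
t 12.2 p [ 525.1 -503.2  243.8] yaw -178.0 zt [-0.008  0.007 -1.   ] F [0.4 0.6 0.4] w 59.9 j [-0.54  0.56  0.33 -0.   -1.35  0.58]
```

View pics/scene3.png

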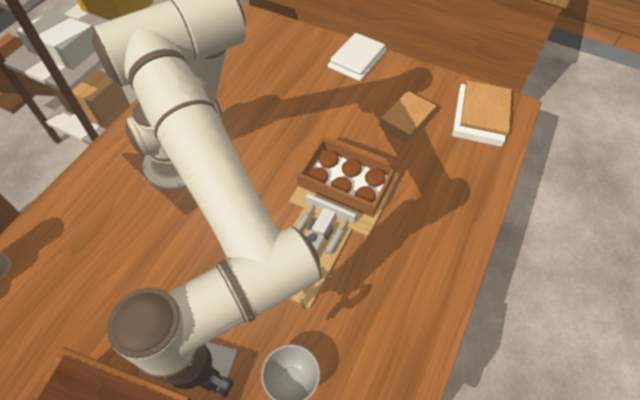

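View pics/top3.png

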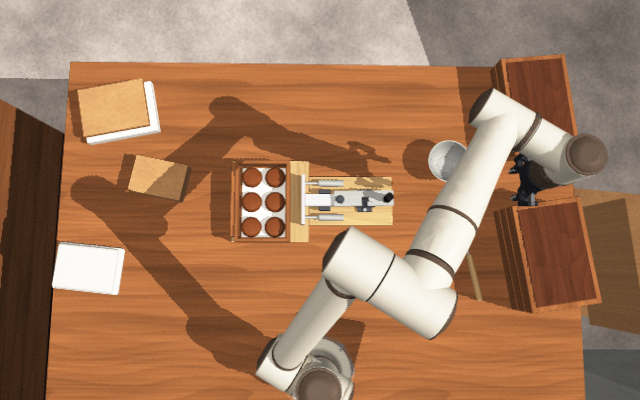

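View pics/top3z.png

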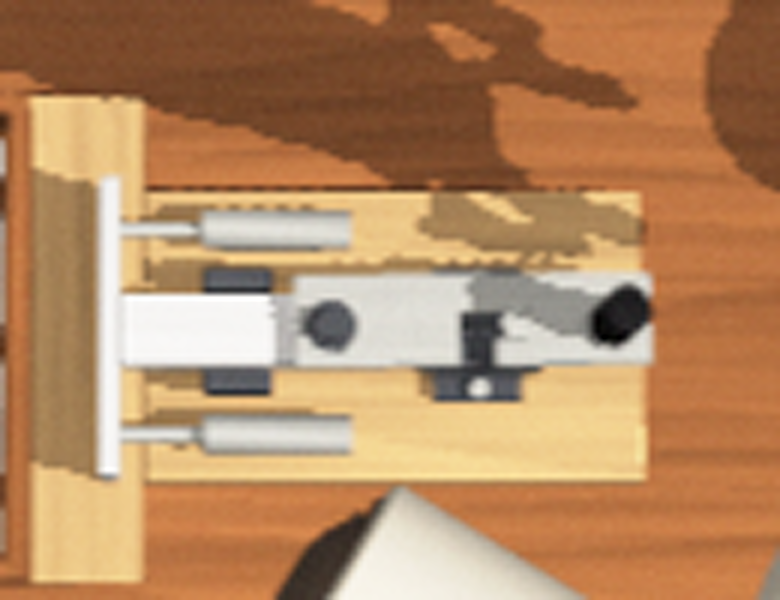

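View pics/scene3z.png

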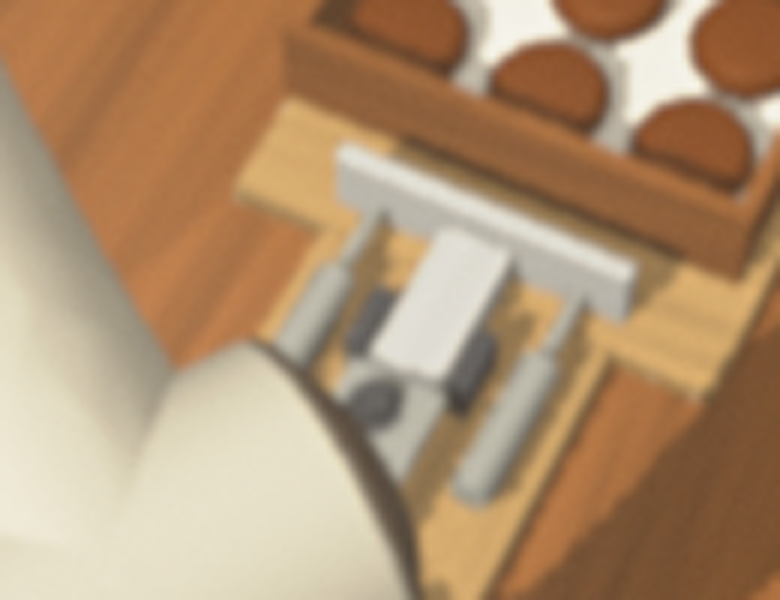

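The top zoom shows the pivot at (330,325), the knob top at (625,307) and the strap straight, with its pocket on the bolt. The jaw is off the tray, and the tray, bowl and carton appear unmoved. I'll check this in numbers.

```bash
python3 - <<'E'
from plan import *
import cv2
T=lambda x,y:(285+(x+.5)/6-.5,145+(y+.5)/6-.5)
pv=pz("top",*T(330,325),55); k=pz("top",*T(625,307),106); print("pivot",pv.round(1),"slide",(-30.9-pv[1]).round(1),"knob",k.round(1),"theta",(np.arctan2(k[0]-pv[0],pv[1]-k[1])-.009).round(3))
show()
for n in("top",):
    a=cv2.imread(f"pics/{n}0.png",0).astype(np.float32);b=cv2.imread(f"pics/{n}3.png",0).astype(np.float32)
    for nm,(x,y,w,h) in dict(tray=(238,165,50,70),carton=(122,152,68,50),bowl=(425,138,34,34)).items():
        sh,r=cv2.phaseCorrelate(a[y:y+h,x:x+w].copy(),b[y:y+h,x:x+w].copy(),cv2.createHanningWindow((w,h),cv2.CV_32F)); print(nm,np.round(sh,2),"px",round(r,2))
E
```

```text
pivot [509.4 -63.1  55. ] slide 32.2 knob [ 512.5 -201.8  106. ] theta 0.013
t 12.3 p [ 525.5 -500.7  244.2] yaw -177.9 zt [-0.008  0.007 -1.   ] F [0.1 0.3 0.4] w 60.0 j [-0.54  0.56  0.33 -0.   -1.35  0.58]
tray [ 0.01 -0.08] px 0.95
carton [0.05 0.21] px 0.67
bowl [ 0.02 -0.07] px 1.01
```

```bash
python3 -c "
from bench import arm
print(arm.job_done())"
```

```text
the job is handed in; nothing more can be done
None
```

The clamp is hooked open and the job is handed in, at about 12 s of the 42 s allowed. No verdict was reported.

I gripped the knob and drew the slide out until the force rose at the stop, about 52 mm out. I swung the strap to straight with the slide held out and eased it back until the bolt bore the load, then let go and moved clear.

**Last checks**
- **Slide:** the final picture gives it 32 mm out; the arm's pose read 33–34 mm at letting go. Both are above the 27 mm limit.
- **Strap:** it stands at about 0.013 rad, within the 0.08 limit.
- **Contact:** the measured force is near zero and the gripper is about 300 mm clear of the clamp.
- **Tray, bowl and carton:** each shifted 0.2 px or less between the first and last top pictures; the carton match was weaker (0.67) because of a shadow.

**What disagreed or went unchecked**
- **Scraper:** it was mostly hidden behind the arm at the end, so I did not measure it. The arm only passed high over it.
- **Slide during the swing:** it crept in about 3 mm early on. I pressed it back to the stop before the strap reached the bolt.

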